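# Slide the toed rest bar out of its row and hook it into the sloped bracket

### The arm

A 7-joint arm with a two-finger parallel gripper is mounted at the origin on a cart in front of the work surface, level with it; the furniture and walls round the work are solid. World frame = base frame: x ahead of the robot, y to its left, z up, the work surface at z = 0. Lengths are in m, angles in rad, forces in N, time in s.
With the tool pointing down it reaches from about 0.425 to 0.975 m from the base axis. Payload 16.7 kg.
Tool frame: the origin (TCP) lies on the centre line of the jaws, within the pads' length; the fingertips stand 11 mm ahead of it and the grasp point (between the pads) lies 8 mm behind it; z points along the fingers, y is the line along which they close (so a half turn about z gives the same grasp; the last joint's range is limited). The gripper opens to 85 mm and grips with 20 to 120 N. Pads are 22 mm wide; open, the fingers measure 114 mm over their backs; the gripper's body (76 mm by 85 mm) begins 54 mm behind the grasp point. The pads swing forward as they close: fully open they stand 13 mm farther back than shut.
Start: joints at [-1.284, 0.426, 0.074, 1.606, -0.034, 1.111, -0.067], TCP at [0.285, 0.612, 0.242] pointing down, gripper open.
Joint ranges: [-2.85, 2.85], [-0.5, 2.14], [-1.23, 1.37], [0.21, 2.46], [-1.02, 4.16], [0.16, 2.05], [-2.73, 2.73]. Speed limits (rad/s): [1.89, 1.89, 2.39, 2.39, 3.01, 3.01, 3.01].

### API

Orientations are given as a rotation vector (axis times angle).
In Python, from bench import telemetry, imaging, workorder, spotter gives the robot as it stands.
- The arm moves only by the tool carry_out, never from a script. Its argument "commands" is a list of rows, each a list of 4 numbers: the shift along the tool's x, y, z each as a share of 0.025 m, from -1 to 1, then the turn about the tool's z as a share of 180 degrees, from -1 to 1. In form: [[tx, ty, tz, twist], ...]. A call has 1 to 12 rows; each row shifts and turns the commanded pose from where the row before left it, along the tool's axes as they then stand; what a row does not reach is not made up. A row lasts 1/12 s, in which the tool goes at most 41.7 mm and 7.16 degrees, less where a joint would pass 70% of its speed; a pose out of reach is approached as far as the arm can. A call with a number of a shift or a turn outside -1 to 1 is refused whole. A call with a gripper value outside its range is refused whole. "hand" is the opening, from 0 (shut) to 1 (fully open), set as the call begins (left out, the last holds). The fingers move at their own pace and stop on an object; "squeeze" is the grip in N (left out, the last holds). Time passes only in rows, so rows that do not move let the fingers close. It gives the time, the measured TCP pose, the force, the opening and the grip force at its end, in the units of the state.
- telemetry.state(): the state, without advancing time (a new reading comes with each control period).
- imaging.camera(name): name is "scene" or "side" or "wrist"; returns a dict with "pixels" (420x560x3 uint8, red, green, blue), "fovy" (degrees; the focal length in pixels is half the picture's height over the tangent of half this angle, whatever the lens; pixels are square), "cx", "cy" (the principal point, pixels), "R" (3x3) and "t" (3): a world point X has camera coordinates R X + t. Camera axes: x right, y down, z forward; pixel columns grow to the right and rows downward; lengths in m; the calibration is good to about 2 mm. The wrist camera is an equidistant fisheye: a pixel r from the principal point sees the ray r / f radians off the axis. A picture is of the moment at which its call begins. There is no depth.
- workorder.hand_in(): hands the job in; it is judged then, once.
Trained networks look in a picture, given as the dict that the camera call returned (one of the last four; its "shot" number tells which), for a name from the list of things; names that differ only in an ending like _2 or _b are one class to them, and where a whole thing is asked for, a point or a joint stands for the part that bears it (a point fixed in the world has none). Each returns a list of dicts, best first, with "confidence" (0 to 1); they miss things now and then, are a little off and sometimes report something else, mostly with a low value. They report only what shows in the picture. A call takes as long as a camera call. They do not tell look-alikes from the thing itself.
- spotter.recognise(picture, query): "centre" ([column, row] in pixels, amid what is visible of it).
- spotter.outline_of(picture, query): "region" (420x560 bool, what is visible of it) and "centre" ([column, row] in pixels, amid what is visible of it).
- spotter.mark_of(picture, query): "centre" ([column, row] in pixels: a listed point, or the origin of a listed thing).
The state is a dict: "t": time; "qpos": joint angles; "dq": joint speeds; "joint_torque": joint torques, N m; "tool_pos": TCP position; "eef_rot": TCP orientation; "ft_force": force on the tool from outside, world axes, zero at the start; "wrist_torque": the same for the moment, N m; "gripper_width": finger opening in m; "grasp_force": force on a finger pad.
Only numpy, scipy, OpenCV 4.12 (cv2) and the standard library are available. Lean on these libraries where they do the work, as an engineer would, in place of code of your own. Each camera call takes 0.05 s, during which the arm holds its last target. There are 200 camera calls.

### The job

Four bars lie side by side, touching. Slide the one with the thin stepped toe lengthwise along the bench, at least half its length out of the row, leaving the three plain bars and the other things lying where they are. Then pick it up, hook its toe under the lip at the low end of the sloped bracket while its heel is still raised, and turn the heel down so that the bar lies fully home, flat and straight on the slope between lip and heel stop; let go of it.

Things in the scene. Friction and masses are not known exactly. Their poses are not given: they have to be found in the camera images.
- rest_bar: loose aluminium bar, 130 long (x) x 40 wide (y) x 18 mm high (z), about 0.3 kg; origin at the centre of its underside. The last 24 mm at its -x end are stepped down to a toe 10 mm thick, flush with the underside. It starts anywhere in a row of four parallel touching bars (no finger fits between), toe towards the robot, ends staggered by some mm. The dark dots on top are no usable holes.
- bar_toe (a point): point on the rest bar: middle of the toe's end edge, on the underside (65 mm from the bar's origin along its -x)
- bar_heel (a point): point on the rest bar: middle of the heel end's edge, on the underside (65 mm from the bar's origin along its +x)
- plain_bar_1: loose plain aluminium bar, 130 x 40 x 18 mm along x, y, z, square at both ends, about 0.3 kg, in the row; origin at the centre of the underside. To be left alone.
- plain_bar_2: as plain_bar_1
- plain_bar_3: as plain_bar_1
- bracket: fixed grey bracket on the bench: base plate 180 x 94 x 8 mm (x, y, z) with screws, three upright webs carrying the sloped channel 'pocket'. Origin: centre of the underside of the base plate. Its low end is at its -x, towards the robot.
- pocket: sloped channel fixed on the bracket. Origin: floor, mid-width, at the inner face of the low end wall, 22 mm above the bench. x runs 20 degrees up the slope, away from the robot; z is the floor's normal, leaning to the robot. Floor at z = 0, 54 mm wide, no side walls except two cheeks at the low end (x = 0 to 14 mm, 45 mm apart inside, 23 mm high). Seated, the bar has the pocket's x and z.
- lip_edge (a point): middle of the lower free edge of the lip (12, 0, 17 mm in the pocket's frame): the lip overhangs the floor from x = 0 to 12 mm, its underside 17 mm above the floor, top at 23 mm. The bar goes in only toe first, its heel raised some 6 to 20 degrees above the slope; the toe's end is brought against the end wall, then the heel turned down.
- stop_face (a point): middle of the heel stop's inner face, on the floor (134, 0, 0 mm in the pocket's frame); the stop is 30 mm wide, 10 mm high, 7 mm thick. The 130 mm bar thus has 4 mm of play lengthwise and cannot be slid in flat over the stop.
- bench_spanner_2: bystander: combination spanner, 177 x 24 x 5 mm, lying flat; to be left alone
- ball_bearing: bystander: ball bearing, 52 mm across, 12 mm high; to be left alone
- hex_key: bystander: hex key, 116 x 44 x 7 mm; to be left alone
- lip_seal: bystander: black ring seal, 78 mm across, 9 mm high; to be left alone
Things that resemble listed ones, but are neither listed nor needed, are in the scene too. What is shaped like the rest_bar but red is not meant.

How it is judged:
By the outcome, as a careful person would: the job done as asked, in the order asked, and still so for the second after the job is handed in, with the robot touching nothing.
It also fails if it takes over 61 s, if anything falls off the work surface, if the arm or the gripper's body presses on something with over 40 N, if the wrist force passes 120 N, or if a joint passes its speed limit or range.

## Working session

There is one attempt and no reset: what is moved stays moved. The work goes in short steps, Python scripts to look and compute and a tool call to move; the robot and the scene stay as the last step left them, time stands still between calls to the robot, and variables do not carry over. Pictures are saved under pics/ and viewed, at most 10 in all, crops included, and the job is handed in when it is done.

Besides the shell and the picture viewer there is one more tool, called after ">>>" as name(argument=value, ...), one argument or row to a line, values as JSON. carry_out: Moves the arm, as the interface text tells. Its arguments: {"type":"object","properties":{"commands":{"type":"array"},"hand":{"type":"number"},"squeeze":{"type":"number"}},"required":["commands"]}

```bash
ls; mkdir -p pics; cat > h.py <<'E'
import numpy as np, cv2
from bench import telemetry, imaging, workorder, spotter
def f_of(p): return 210/np.tan(np.radians(p["fovy"])/2)
def proj(p,X):
    X=np.atleast_2d(X); c=X@np.array(p["R"]).T+np.array(p["t"]); return c[:,:2]/c[:,2:]*f_of(p)+[p["cx"],p["cy"]]
def ray(p,uv,fish=False):
    d=(np.array(uv,float)-[p["cx"],p["cy"]])/f_of(p); r=np.hypot(*d)
    v=np.array([*(d/max(r,1e-9)*np.sin(r)),np.cos(r)]) if fish else np.array([*d,1.])
    R=np.array(p["R"]); return -R.T@np.array(p["t"]), R.T@v
def onz(p,uv,z,fish=False):
    o,v=ray(p,uv,fish); return o+v*(z-o[2])/v[2]
def save(p,n): cv2.imwrite("pics/"+n,p["pixels"][:,:,::-1])
E
python3 - <<'E'
from h import *
ps={n:imaging.camera(n) for n in("scene","side")}
im=np.vstack([cv2.resize(p["pixels"],None,fx=1,fy=1) for p in ps.values()])
for n,p in ps.items():
    print(n,p["fovy"],p["cx"],p["cy"],-np.array(p["R"]).T@p["t"])
    save(p,n+"1.png")
    for q in("rest_bar","plain_bar_1","bracket","pocket","bar_toe","bar_heel","lip_edge","stop_face"):
        r=spotter.mark_of(p,q)
        print(q,[(np.round(a["centre"]).tolist(),round(a["confidence"],2),np.round(onz(p,a["centre"],0),3).tolist()) for a in r[:5]])
E
```

```text
pics
scene 49.859097723765245 273.9522567816778 207.55807190812368 [-0.45536167 -0.57162038  0.6572577 ]
rest_bar [([304.0, 253.0], 0.68, [0.535, -0.154, 0.0]), ([356.0, 282.0], 0.68, [0.477, -0.323, 0.0])]
plain_bar_1 [([278.0, 250.0], 0.96, [0.517, -0.082, 0.0]), ([271.0, 242.0], 0.83, [0.541, -0.046, 0.0]), ([295.0, 250.0], 0.62, [0.54, -0.123, 0.0])]
bracket [([194.0, 226.0], 0.62, [0.511, 0.207, 0.0])]
pocket [([185.0, 229.0], 0.81, [0.48, 0.215, 0.0]), ([196.0, 226.0], 0.36, [0.517, 0.202, 0.0])]
bar_toe [([327.0, 279.0], 0.76, [0.449, -0.256, 0.0]), ([295.0, 268.0], 0.71, [0.455, -0.164, 0.0])]
bar_heel [([383.0, 285.0], 0.85, [0.495, -0.388, 0.0]), ([315.0, 250.0], 0.65, [0.568, -0.172, 0.0])]
lip_edge [([190.0, 219.0], 0.78, [0.54, 0.245, 0.0])]
stop_face [([196.0, 200.0], 0.97, [0.667, 0.313, 0.0])]
side 44.45530914502998 278.1328391197465 208.25868673716838 [0.92332966 1.01079449 0.87018602]
rest_bar [([298.0, 191.0], 0.86, [0.519, -0.14, 0.0]), ([296.0, 157.0], 0.69, [0.47, -0.319, 0.0])]
plain_bar_1 [([300.0, 200.0], 0.94, [0.526, -0.097, 0.0]), ([303.0, 208.0], 0.82, [0.531, -0.056, 0.0]), ([298.0, 194.0], 0.57, [0.524, -0.124, 0.0]), ([325.0, 257.0], 0.42, [0.537, 0.146, 0.0])]
bracket [([346.0, 272.0], 0.88, [0.506, 0.208, 0.0])]
pocket [([371.0, 254.0], 0.83, [0.423, 0.165, 0.0]), ([303.0, 210.0], 0.22, [0.532, -0.05, 0.0])]
bar_toe [([317.0, 185.0], 0.81, [0.457, -0.153, 0.0]), ([308.0, 166.0], 0.63, [0.448, -0.261, 0.0])]
bar_heel [([273.0, 187.0], 0.9, [0.583, -0.177, 0.0]), ([285.0, 148.0], 0.78, [0.487, -0.381, 0.0])]
lip_edge [([365.0, 246.0], 0.62, [0.425, 0.134, 0.0]), ([296.0, 194.0], 0.38, [0.529, -0.124, 0.0])]
stop_face [([326.0, 260.0], 0.77, [0.538, 0.155, 0.0])]
```

```bash
python3 -c "
from bench import telemetry;print(telemetry.state())"
```

```text
{'t': 0.9, 'qpos': array([-1.28450901,  0.42606515,  0.07391204,  1.60594833, -0.03408854,
        1.11079187, -0.06708571]), 'dq': array([ 5.77882160e-05, -2.99645242e-04,  3.01154256e-04, -1.39853972e-03,
       -1.23877820e-04,  6.81221182e-04, -5.04580996e-04]), 'joint_torque': array([ 1.24240541e-04, -9.49535251e+01,  3.75642344e+00, -4.63901103e+01,
        1.90471293e-02,  2.67544805e-03,  5.29326121e-05]), 'tool_pos': array([0.28495713, 0.61189915, 0.24234825]), 'eef_rot': array([-6.79199775e-01, -3.06728031e+00, -7.65487007e-05]), 'ft_force': array([-0.18741282,  0.90082832, -0.73708281]), 'wrist_torque': array([-0.03622725,  0.04977842, -0.01904574]), 'grasp_force': 0.0, 'gripper_width': 0.08529105351553891}
```

View pics/scene1.png

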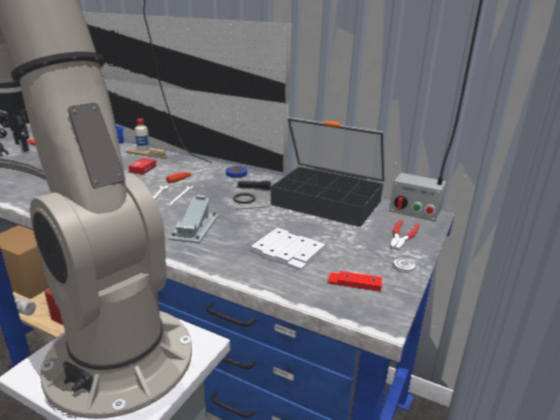

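View pics/side1.png

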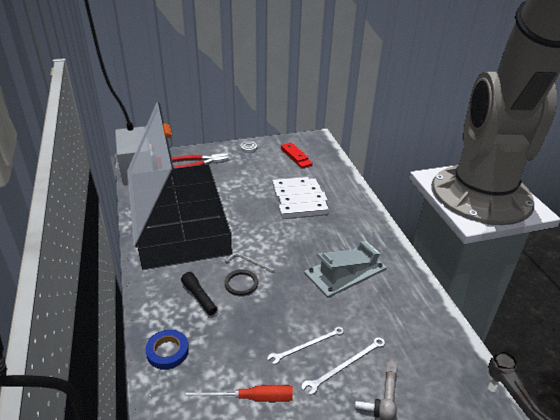

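```bash
cat >> h.py <<'E'
def tri(ps,uvs):
    A=np.zeros((3,3));b=np.zeros(3);L=[]
    for p,uv in zip(ps,uvs):
        o,v=ray(p,uv);v=v/np.linalg.norm(v);P=np.eye(3)-np.outer(v,v);A+=P;b+=P@o;L.append((P,o))
    X=np.linalg.solve(A,b);return X,[round(float(np.linalg.norm(P@(X-o)))*1000,1) for P,o in L]
E
python3 - <<'E'
from h import *
a,b=imaging.camera("scene"),imaging.camera("side")
for q,i,j in(("lip_edge",0,0),("stop_face",0,0),("bracket",0,0),("pocket",0,0)):
    A=spotter.mark_of(a,q);B=spotter.mark_of(b,q)
    if A and B: print(q,tri((a,b),(A[0]["centre"],B[0]["centre"])),A[0],B[0])
for n,p in(("scene",a),("side",b)):
    print(n,[(np.round(r["centre"],1).tolist(),round(r["confidence"],2)) for q in("rest_bar","bar_toe","bar_heel") for r in spotter.mark_of(p,q)])
c=[cv2.resize(p["pixels"][y:y+70,x:x+100],(800,560)[:2] and (560,392),interpolation=cv2.INTER_CUBIC) for p,x,y in((a,240,215),(b,250,160))]
d=[cv2.resize(p["pixels"][y:y+70,x:x+100],(400,280),interpolation=cv2.INTER_CUBIC) for p,x,y in((a,240,215),(b,250,160),(a,145,180),(b,290,230))]
im=np.vstack([np.hstack(d[:2]),np.hstack(d[2:])]);cv2.imwrite("pics/crop1.png",im[:,:,::-1])
E
```

```text
lip_edge (array([0.44674475, 0.18876198, 0.04468392]), [4.3, 4.3]) {'centre': [185.7, 222.3], 'confidence': 0.67} {'centre': [370.0, 249.7], 'confidence': 0.85}
stop_face (array([0.56206035, 0.21899507, 0.06634413]), [9.7, 9.7]) {'centre': [196.5, 200.6], 'confidence': 0.73} {'centre': [324.8, 256.4], 'confidence': 0.58}
bracket (array([0.50519031, 0.20661131, 0.00764402]), [1.4, 1.4]) {'centre': [192.9, 224.3], 'confidence': 0.77} {'centre': [347.4, 269.5], 'confidence': 0.72}
pocket (array([0.43934842, 0.18945579, 0.02248651]), [1.6, 1.6]) {'centre': [183.5, 230.4], 'confidence': 0.61} {'centre': [370.7, 255.6], 'confidence': 0.6}
scene [([306.3, 252.8], 0.85), ([354.9, 282.3], 0.81), ([293.1, 249.3], 0.7), ([330.4, 277.9], 0.95), ([294.8, 266.8], 0.93), ([317.0, 248.9], 0.95), ([381.9, 284.1], 0.59), ([280.3, 248.0], 0.43)]
side [([297.0, 188.9], 0.7), ([294.6, 154.3], 0.65), ([307.0, 165.4], 0.74), ([316.4, 185.1], 0.56), ([284.1, 149.1], 0.66), ([274.4, 188.3], 0.55), ([240.3, 283.2], 0.16)]
```

View pics/crop1.png

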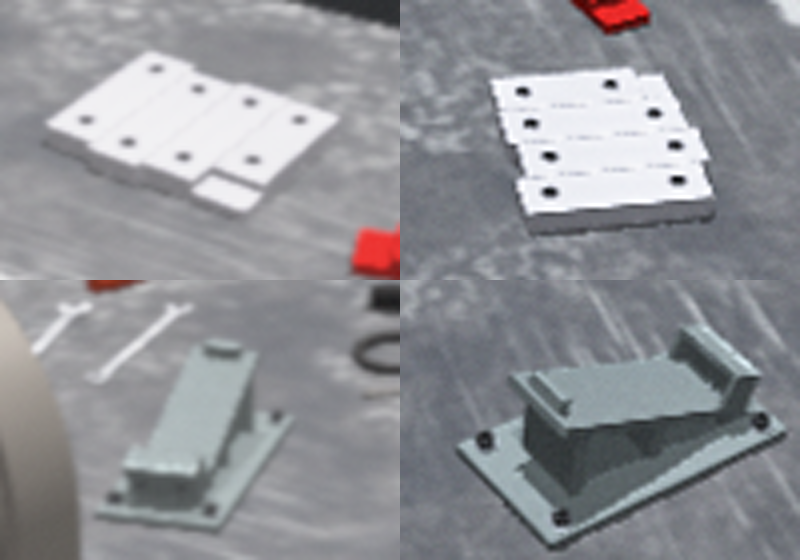

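Candidates: the white bar at the -y edge of the row, scene (306,253), side (297,189), and the red one, scene (355,282). The crop shows that the white one has the step at its robot end, at scene (300,264), and the other three row bars are square. The white one is therefore the rest bar and the red one is a decoy. I'll go over the bracket first.

>>> carry_out(
  commands=[
    [-0.95,-0.75,0,0],
    [-0.95,-0.75,0,0],
    [-0.95,-0.75,0,0],
    [-0.95,-0.75,0,0],
    [-0.95,-0.75,0,0],
    [-0.95,-0.75,0,0],
    [-0.95,-0.75,0,0],
    [-0.95,-0.75,0,0],
    [-0.95,-0.75,0,0],
    [-0.95,-0.75,0,0],
    [-0.95,-0.75,0,0],
    [-0.95,-0.75,0,0],
  ],
  hand=1,
)

```text
t: 2.7
tool_pos: [0.4488, 0.2862, 0.2425]
eef_rot: [0.679, 3.067, 0.001]
ft_force: [0.2, 0.1, 0.2]
gripper_width: 0.0856
grasp_force: 0.0
```

>>> carry_out(
  commands=[
    [-0.95,-0.75,0,0],
    [-0.95,-0.75,0,0],
    [-0.95,-0.75,0,0],
    [0,0,0,-0.036],
    [0,0,0,-0.036],
    [0,0,0,-0.036],
    [0,0,0,-0.036],
    [0,0,0,-0.036],
    [0,0,0,-0.036],
    [0,0,0,0],
    [0,0,0,0],
  ],
)

```text
t: 3.62
tool_pos: [0.4892, 0.2064, 0.2424]
eef_rot: [-0.374, 3.119, 0.0]
ft_force: [0.2, 0.5, 0.0]
gripper_width: 0.0855
grasp_force: 0.0
```

```bash
cat >> h.py <<'E'
from scipy.spatial.transform import Rotation as Ro
def tool():
    s=telemetry.state();M=Ro.from_rotvec(s["eef_rot"]).as_matrix();return s,np.array(s["tool_pos"]),M
def yaw(M): return np.degrees(np.arctan2(M[1,0],M[0,0]))
def where():
    s,p,M=tool();print("t",round(s["t"],2),"pos",np.round(p,4),"yaw",round(yaw(M),2),"zt",np.round(M[:,2],3),"F",np.round(s["ft_force"],1),"w",round(s["gripper_width"],4),"g",round(s["grasp_force"],1),"q7",round(s["qpos"][6],2));return s,p,M
def need(x,y,z,yw=None):
    s,p,M=tool();d=M.T@(np.array([x,y,z])-p)/.025;print("shares",np.round(d,2),"twist","" if yw is None else round(-((yw-yaw(M)+180)%360-180)/180,3))
E
python3 - <<'E'
from h import *
where()
p=imaging.camera("wrist");save(p,"w1.png")
print(p["fovy"],-np.array(p["R"]).T@p["t"])
for q,z in(("lip_edge",.042),("stop_face",.068),("bracket",.0),("pocket",.022)):
    print(q,[(np.round(r["centre"]).tolist(),round(r["confidence"],2),np.round(onz(p,r["centre"],z,True),4).tolist()) for r in spotter.mark_of(p,q)[:2]])
E
```

```text
t 3.62 pos [0.4892 0.2064 0.2424] yaw -166.31 zt [ 0.  0. -1.] F [0.2 0.5 0. ] w 0.0855 g 0.0 q7 1.33
65.70646984690485 [0.42048814 0.18952358 0.37445757]
lip_edge [([258.0, 152.0], 0.92, [0.4546, 0.1819, 0.042]), ([26.0, 106.0], 0.45, [0.4521, -0.1199, 0.042])]
stop_face []
bracket [([265.0, 198.0], 0.78, [0.5096, 0.2017, 0.0])]
pocket [([259.0, 143.0], 0.9, [0.4466, 0.1803, 0.022])]
```

View pics/w1.png

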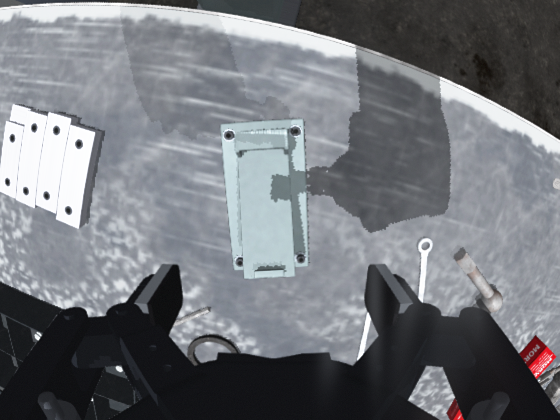

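The wrist view shows the bracket with screws at (229,135), (294,131), (239,261) and (301,258), its lip at about (262,140) and its heel stop at (269,269).

```bash
python3 - <<'E'
from h import *
p=imaging.camera("wrist")
S=np.array([onz(p,u,.011,True)[:2] for u in((229,135),(294,131),(239,261),(301,258))])
print(np.round(S,4),"centre",S.mean(0))
for i,j in((0,2),(1,3)): d=S[j]-S[i];print(np.degrees(np.arctan2(d[1],d[0])),np.hypot(*d))
d=S[0]-S[1];print(np.degrees(np.arctan2(d[1],d[0]))+90,np.hypot(*d))
print(onz(p,(269,267),.078,True))
# hough-ish: sub-pixel edges of base plate & channel by gradient along scan rows
g=cv2.cvtColor(p["pixels"],cv2.COLOR_RGB2GRAY).astype(int)
for v in(170,215,240): print(v,g[v,215:320].tolist())
E
```

```text
[[0.446  0.145 ]
 [0.4248 0.2143]
 [0.5917 0.1882]
 [0.5695 0.2611]] centre [0.50798208 0.20214424]
16.520959720855398 0.15198059288621166
17.91762694667098 0.1521334591634878
17.009951600010993 0.0724015763048174
[0.55921496 0.21920429 0.078     ]
170 [142, 142, 142, 143, 142, 141, 141, 139, 150, 193, 216, 218, 217, 217, 215, 215, 216, 216, 217, 216, 215, 197, 189, 175, 197, 194, 193, 193, 194, 194, 197, 196, 196, 197, 197, 196, 197, 194, 194, 195, 194, 195, 196, 197, 196, 196, 196, 197, 196, 194, 194, 194, 195, 194, 196, 196, 197, 196, 197, 197, 198, 199, 200, 201, 201, 199, 200, 200, 200, 200, 199, 200, 198, 175, 124, 123, 126, 125, 125, 133, 177, 182, 139, 139, 178, 207, 211, 210, 215, 197, 137, 101, 144, 136, 115, 113, 105, 101, 100, 100, 99, 98, 94, 93, 94]
215 [159, 159, 160, 163, 163, 161, 161, 161, 164, 163, 168, 171, 160, 195, 214, 211, 210, 209, 211, 212, 212, 209, 190, 186, 182, 168, 200, 199, 200, 201, 201, 200, 202, 202, 203, 201, 200, 198, 197, 196, 195, 196, 197, 199, 200, 203, 203, 201, 201, 199, 198, 198, 198, 198, 198, 197, 198, 198, 198, 198, 196, 197, 197, 197, 197, 197, 199, 198, 199, 200, 199, 200, 200, 199, 201, 195, 163, 115, 121, 125, 125, 125, 125, 124, 125, 162, 207, 209, 209, 208, 200, 165, 129, 149, 164, 164, 163, 164, 164, 163, 164, 164, 161, 161, 159]
240 [148, 148, 152, 151, 154, 157, 158, 157, 158, 153, 150, 148, 149, 144, 142, 141, 201, 208, 207, 208, 208, 209, 206, 183, 181, 174, 156, 202, 204, 202, 200, 199, 197, 198, 200, 201, 201, 200, 200, 199, 199, 199, 197, 198, 198, 198, 199, 200, 201, 202, 203, 202, 202, 202, 200, 200, 199, 199, 199, 199, 198, 197, 197, 199, 200, 200, 201, 200, 200, 202, 202, 201, 202, 202, 201, 202, 204, 181, 122, 119, 121, 122, 122, 121, 120, 121, 120, 118, 124, 170, 208, 195, 140, 126, 153, 156, 157, 157, 156, 155, 155, 154, 153, 153, 153]
```

```bash
python3 - <<'E'
from h import *
need(0.48,-0.11,0.242,170)
E
```

```text
shares [ 3.380e+00 -1.221e+01  1.000e-02] twist 0.132
```

>>> carry_out(
  commands=[
    [0.28,-1,0.1,0],
    [0.28,-1,0.1,0],
    [0.28,-1,0.1,0],
    [0.28,-1,0.1,0],
    [0.28,-1,0.1,0],
    [0.28,-1,0.1,0],
    [0.28,-1,0.1,0],
    [0.28,-1,0.1,0],
    [0.28,-1,0.1,0],
    [0.28,-1,0.1,0],
    [0.28,-1,0.1,0],
    [0.28,-1,0.1,0],
  ],
  hand=0,
)

```text
t: 4.92
tool_pos: [0.4796, -0.1061, 0.2124]
eef_rot: [-0.379, 3.118, -0.0]
ft_force: [0.7, -0.3, -0.7]
gripper_width: -0.0
grasp_force: 0.0
```

>>> carry_out(
  commands=[
    [0,0,0,0.033],
    [0,0,0,0.033],
    [0,0,0,0.033],
    [0,0,0,0.033],
    [0,0,0,0],
    [0,0,0,0],
  ],
)

```text
t: 5.42
tool_pos: [0.4798, -0.1047, 0.2123]
eef_rot: [0.265, 3.13, -0.0]
ft_force: [-0.1, 0.2, -0.8]
gripper_width: 0.0004
grasp_force: 0.0
```

```bash
python3 - <<'E'
from h import *
where()
p=imaging.camera("wrist");save(p,"w2.png")
for q,z in(("rest_bar",0),("bar_toe",.0),("bar_heel",.0)):
    print(q,[(np.round(r["centre"]).tolist(),round(r["confidence"],2),np.round(onz(p,r["centre"],z,True),4).tolist()) for r in spotter.mark_of(p,q)[:2]])
E
```

```text
t 5.42 pos [ 0.4798 -0.1047  0.2123] yaw 170.32 zt [ 0. -0. -1.] F [-0.1  0.2 -0.8] w 0.0004 g 0.0 q7 1.58
rest_bar [([228.0, 232.0], 0.94, [0.5208, -0.1645, 0.0]), ([99.0, 212.0], 0.82, [0.4702, -0.3194, 0.0])]
bar_toe [([140.0, 190.0], 0.9, [0.4549, -0.2556, 0.0]), ([220.0, 177.0], 0.87, [0.4577, -0.1597, 0.0])]
bar_heel [([232.0, 279.0], 0.79, [0.5809, -0.1727, 0.0]), ([65.0, 233.0], 0.68, [0.4889, -0.3844, 0.0])]
```

View pics/w2.png

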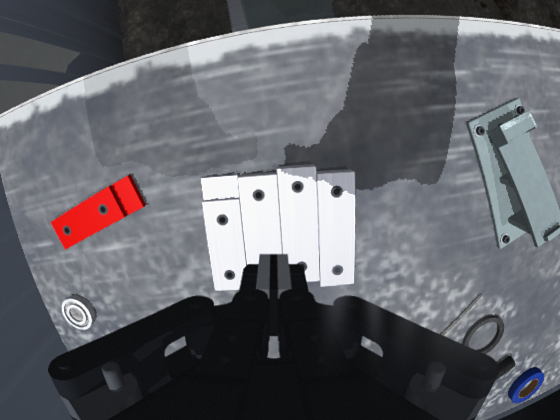

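```bash
python3 - <<'E'
from h import *
p=imaging.camera("wrist")
g=lambda u,z:np.round(onz(p,u,z,True),4)
print("toe corners",g((202,178),.01),g((238,175.5),.01))
a,b=g((205,200),.018),g((215,291),.018);d=b-a;print("outer edge",a,b,np.degrees(np.arctan2(d[1],d[0])))
a,b=g((239.5,185),.018),g((250,291),.018);d=b-a;print("inner edge",a,b,np.degrees(np.arctan2(d[1],d[0])))
s=imaging.camera("side")
print("box",[g2.round(3) for g2 in(onz(s,(231,253),0),onz(s,(222,212),0),onz(s,(212,170),0))])
im=p["pixels"][160:300,190:370];cv2.imwrite("pics/w2c.png",cv2.resize(im,(720,560),interpolation=cv2.INTER_CUBIC)[:,:,::-1])
E
```

```text
toe corners [ 0.4542 -0.1773  0.01  ] [ 0.4585 -0.1389  0.01  ]
outer edge [ 0.4766 -0.1773  0.018 ] [ 0.584  -0.1916  0.018 ] -7.584159876482322
inner edge [ 0.4674 -0.1382  0.018 ] [ 0.59   -0.1512  0.018 ] -6.052791464434747
box [array([ 0.761,  0.074, -0.   ]), array([ 0.752, -0.094, -0.   ]), array([ 0.742, -0.307,  0.   ])]
```

View pics/w2c.png

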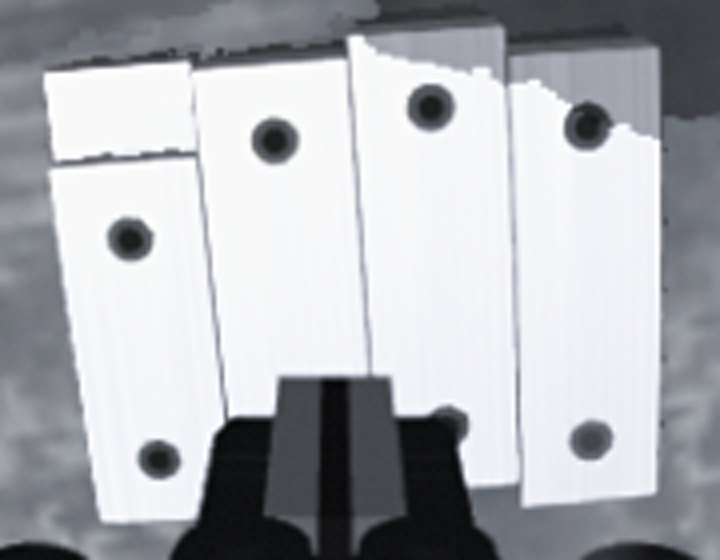

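The crop confirms it: the leftmost bar (wrist (225,230)) has a thin toe at its robot end, wrist (220,178). The other three are plain. Its yaw is about -6.7° and its toe edge is at (0.456, -0.158). I'll push it from the toe end with shut fingers.

```bash
python3 - <<'E'
from h import *
where();need(.428,-.1545,.10,173.3)
E
```

```text
t 5.72 pos [ 0.4797 -0.1049  0.2123] yaw 170.21 zt [ 0. -0. -1.] F [-0.3 -0.  -0.4] w 0.0005 g 0.0 q7 1.58
shares [ 1.7  -2.31  4.49] twist -0.017
```

>>> carry_out(
  commands=[
    [0.34,-0.46,0.9,0],
    [0.34,-0.46,0.9,0],
    [0.34,-0.46,0.9,0],
    [0.34,-0.46,0.9,0],
    [0.34,-0.46,0.9,0],
    [0,0,0,-0.017],
    [0,0,0.85,0],
    [0,0,0.85,0],
    [0,0,0.85,0],
    [0,0,0.5,0],
    [0,0,0,0],
    [0,0,0,0],
  ],
)

```text
t: 6.72
tool_pos: [0.4276, -0.1545, 0.0234]
eef_rot: [-0.186, -3.135, 0.0]
ft_force: [0.1, -0.1, 0.3]
gripper_width: -0.0002
grasp_force: 0.0
```

```bash
python3 - <<'E'
from h import *
s,p,M=where();u=np.array([.9932,-.1167]);v=np.array([.1167,.9932]);d=p[:2]-[.456,-.158];print("along",d@u,"across",d@v)
need(.428,-.1545,.015,173.3)
E
```

```text
t 6.72 pos [ 0.4276 -0.1545  0.0234] yaw 173.21 zt [-0.001  0.    -1.   ] F [ 0.1 -0.1  0.3] w -0.0002 g 0.0 q7 1.97
along -0.0285754300438074 across 0.00020252671471429357
shares [-0.01  0.    0.34] twist -0.001
```

>>> carry_out(
  commands=[
    [0,0,0.33,0],
    [-0.4,0,0,0],
    [-0.3,0,0,0],
    [-0.3,0,0,0],
    [-0.3,0,0,0],
    [-0.3,0,0,0],
    [-0.3,0,0,0],
    [0,0,0,0],
  ],
)

```text
t: 7.38
tool_pos: [0.4772, -0.16, 0.0155]
eef_rot: [0.185, 3.135, -0.001]
ft_force: [-0.3, 0.3, -0.1]
gripper_width: -0.0001
grasp_force: 0.0
```

```bash
python3 - <<'E'
from h import *
where()
p=imaging.camera("side");cv2.imwrite("pics/s2.png",cv2.resize(p["pixels"][140:240,210:350],(700,500),interpolation=cv2.INTER_CUBIC)[:,:,::-1])
E
```

```text
t 7.38 pos [ 0.4772 -0.16    0.0155] yaw 173.24 zt [ 0.001 -0.001 -1.   ] F [-0.3  0.3 -0.1] w -0.0001 g 0.0 q7 1.96
```

View pics/s2.png

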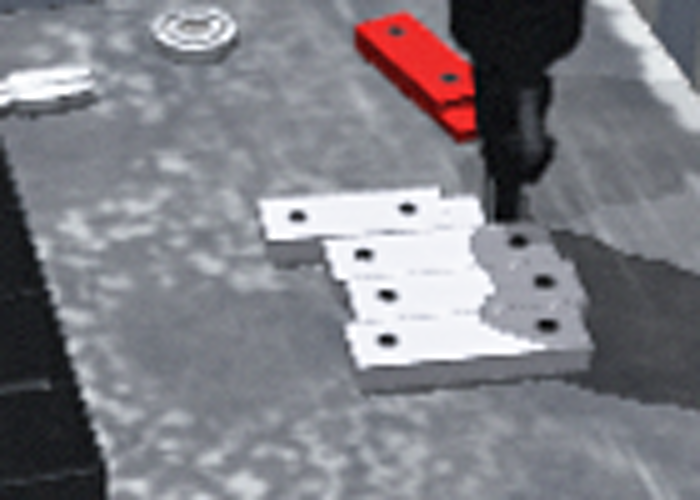

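The bar slides straight out (heel now at about (265,220) in the crop) and its neighbours haven't moved. I'll keep pushing.

>>> carry_out(
  commands=[
    [-0.3,0,0,0],
    [-0.3,0,0,0],
    [-0.3,0,0,0],
    [-0.3,0,0,0],
    [-0.3,0,0,0],
    [-0.3,0,0,0],
    [-0.3,0,0,0],
    [0,0,0,0],
    [0.4,0,0,0],
    [0,0,-1,0],
    [0,0,-1,0],
    [0,0,-1,0],
  ],
)

```text
t: 8.43
tool_pos: [0.5158, -0.1649, 0.0908]
eef_rot: [-0.187, -3.134, -0.0]
ft_force: [0.5, 0.7, 0.1]
gripper_width: -0.0001
grasp_force: 0.0
```

>>> carry_out(
  commands=[
    [-0.4,0,-1,0],
    [-1,0,-0.4,0],
    [-1,0,0,0],
    [-0.6,0,0,0],
    [0,0,0,0],
  ],
  hand=1,
)

```text
t: 8.85
tool_pos: [0.5938, -0.1735, 0.1254]
eef_rot: [0.184, 3.134, -0.0]
ft_force: [-1.0, -0.6, -1.0]
gripper_width: 0.0603
grasp_force: 0.0
```

```bash
python3 - <<'E'
from h import *
where()
p=imaging.camera("wrist");save(p,"w3.png")
for q in("rest_bar","bar_toe","bar_heel"):
    print(q,[(np.round(r["centre"]).tolist(),round(r["confidence"],2),np.round(onz(p,r["centre"],0,True),4).tolist()) for r in spotter.mark_of(p,q)[:2]])
E
```

```text
t 8.85 pos [ 0.5938 -0.1735  0.1254] yaw 173.27 zt [ 0.002 -0.    -1.   ] F [-1.  -0.6 -1. ] w 0.0603 g 0.0 q7 1.87
rest_bar [([274.0, 226.0], 0.89, [0.6086, -0.1749, 0.0]), ([90.0, 90.0], 0.71, [0.4682, -0.3192, 0.0])]
bar_toe [([150.0, 59.0], 0.8, [0.4562, -0.259, 0.0]), ([273.0, 145.0], 0.79, [0.5418, -0.1682, 0.0])]
bar_heel [([38.0, 127.0], 0.94, [0.487, -0.3854, 0.0]), ([270.0, 288.0], 0.65, [0.6673, -0.1858, 0.0])]
```

View pics/w3.png

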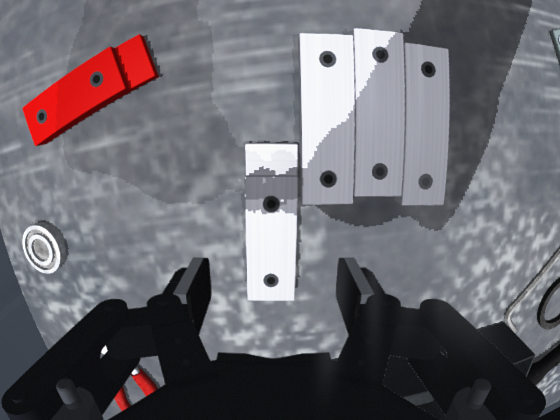

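```bash
python3 - <<'E'
from h import *
s,p0,M=where();p=imaging.camera("wrist")
g=lambda u,z:np.round(onz(p,u,z,True),4)
L=[g((246,185),.018),g((248,299),.018)];R=[g((298,185),.018),g((296.5,299),.018)]
for a,b in(L,R): d=b-a;print(a,b,np.degrees(np.arctan2(d[1],d[0])))
t=(g((246,144),.01)+g((297.5,144),.01))/2;h=(L[1]+R[1])/2;print("toe",t,"heel",h,np.linalg.norm((h-t)[:2]),np.degrees(np.arctan2(*(h-t)[1::-1])))
print("nbr end",g((328,206),.018))
c=(h+t)/2;u=(h-t)[:2]/np.linalg.norm((h-t)[:2]);G=c[:2]+.030*u;print("grip",G);need(*G,.0145,np.degrees(np.arctan2(-u[1],-u[0])))
E
```

```text
t 9.05 pos [ 0.5905 -0.1739  0.125 ] yaw 173.17 zt [-0.001  0.    -1.   ] F [ 0.1  0.2 -0.2] w 0.0852 g 0.0 q7 1.87
[ 0.5644 -0.1916  0.018 ] [ 0.6616 -0.2043  0.018 ] -7.444007649799759
[ 0.5691 -0.1529  0.018 ] [ 0.6665 -0.1633  0.018 ] -6.094732185411347
toe [ 0.5367  -0.16885  0.01   ] heel [ 0.66405 -0.1838   0.018  ] 0.1282245101374929 -6.695479253449082
nbr end [ 0.588  -0.1315  0.018 ]
grip [ 0.6301704  -0.17982277]
shares [-1.6  -0.05  4.42] twist -0.001
```

>>> carry_out(
  commands=[
    [-0.8,-0.03,0,0],
    [-0.8,-0.02,0,0],
    [0,0,0.9,0],
    [0,0,0.9,0],
    [0,0,0.9,0],
    [0,0,0.9,0],
    [0,0,0.5,0],
    [0,0,0.4,0],
    [0,0,0,0],
    [0,0,0,0],
  ],
)

```text
t: 9.93
tool_pos: [0.6314, -0.18, 0.0132]
eef_rot: [-0.186, -3.136, 0.0]
ft_force: [0.5, -0.2, -0.4]
gripper_width: 0.0853
grasp_force: 0.0
```

>>> carry_out(
  commands=[
    [0,0,0,0],
    [0,0,0,0],
    [0,0,0,0],
    [0,0,0,0],
    [0,0,0,0],
    [0,0,0,0],
  ],
  hand=0,
  squeeze=20,
)

```text
t: 10.43
tool_pos: [0.6318, -0.1798, 0.0136]
eef_rot: [0.186, 3.135, 0.0]
ft_force: [-2.3, 1.4, 7.2]
gripper_width: 0.0391
grasp_force: 21.5
```

>>> carry_out(
  commands=[
    [0,0,-0.5,0],
    [0,0,-1,0],
    [0,0,-1,0],
    [0,0,-1,0],
    [0,0,-1,0],
    [0,0,-1,0],
    [0,0,-0.5,0],
    [0,0,0,0],
  ],
)

```text
t: 11.1
tool_pos: [0.6327, -0.1802, 0.1663]
eef_rot: [0.186, 3.131, -0.0]
ft_force: [-0.3, 0.6, -2.3]
gripper_width: 0.0394
grasp_force: 21.3
```

```bash
python3 - <<'E'
from h import *
where()
p=imaging.camera("side");w=imaging.camera("wrist");sc=imaging.camera("scene")
a=cv2.resize(p["pixels"][90:230,180:367],(400,300));b=cv2.resize(w["pixels"],(400,300));c=cv2.resize(sc["pixels"][150:290,220:407],(400,300))
cv2.imwrite("pics/g1.png",np.vstack([np.hstack([a,b]),np.hstack([c,c*0])])[:,:,::-1])
for q in("bar_toe","bar_heel"):print(q,[spotter.mark_of(x,q)[:2] for x in(p,sc)])
E
```

```text
t 11.1 pos [ 0.6327 -0.1802  0.1663] yaw 173.2 zt [ 0.005 -0.001 -1.   ] F [-0.3  0.6 -2.3] w 0.0394 g 21.3 q7 1.85
bar_toe [[{'centre': [305.0, 167.0], 'confidence': 0.75}, {'centre': [292.6, 143.5], 'confidence': 0.67}], [{'centre': [328.7, 275.9], 'confidence': 0.95}, {'centre': [246.2, 199.7], 'confidence': 0.28}]]
bar_heel [[{'centre': [285.1, 148.5], 'confidence': 0.93}, {'centre': [244.7, 143.2], 'confidence': 0.76}], [{'centre': [383.6, 286.8], 'confidence': 0.87}, {'centre': [334.6, 191.4], 'confidence': 0.66}]]
```

View pics/g1.png

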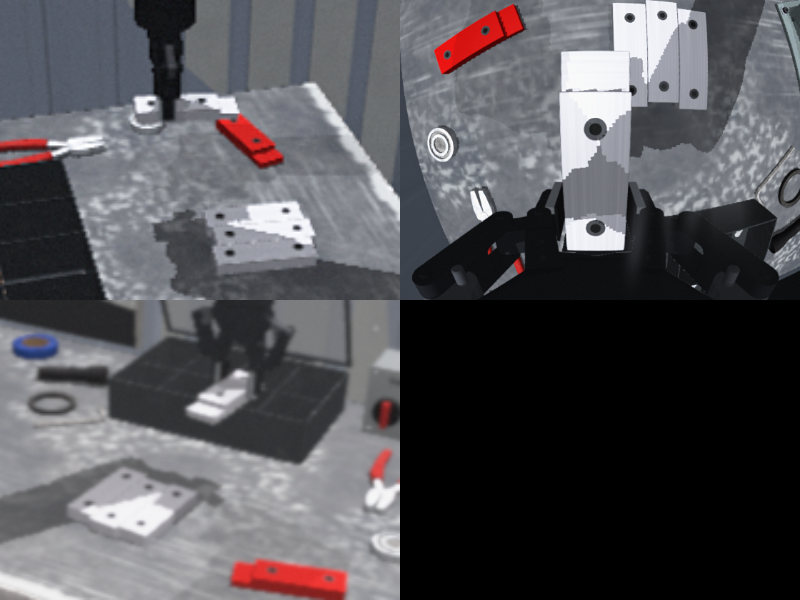

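The bar is held level (wrist view: toe at the top, (275,110)). It didn't pivot under gravity, so I'll tilt it against the heel stop and the lip instead. Next I'll refine the bracket pose and check the wrist camera's lateral bias against the held bar.

```bash
cat > fit.py <<'E'
from h import *
from scipy.optimize import least_squares
s,tp,M=tool();p=imaging.camera("wrist");R=np.array(p["R"]);c=-R.T@np.array(p["t"])
Rct=R@M; ct=M.T@(c-tp)          # camera in tool frame
def fish(Rw,cw,X):
    q=(np.atleast_2d(X)-cw)@Rw.T;th=np.arctan2(np.hypot(q[:,0],q[:,1]),q[:,2]);r=np.hypot(q[:,0],q[:,1])
    return q[:,:2]/r[:,None]*(th*f_of(p))[:,None]+[p["cx"],p["cy"]]
if __name__=="__main__":
    o=spotter.outline_of(p,"rest_bar")[0];m=o["region"]
    for v in(130,160,190,220):
        cs=np.flatnonzero(m[v]);
        if len(cs):
            zt=tp[2]+.008
            e=[M.T@(onz(p,(k,v),zt,True)-tp) for k in(cs[0]-.5,cs[-1]+.5)];print(v,cs[0],cs[-1],"tool y mid mm",1000*(e[0][1]+e[1][1])/2,"width",1000*abs(e[0][1]-e[1][1]))
    M1=Ro.from_euler("z",-166.31,degrees=True).as_matrix()@np.diag([1,-1,-1.]);t1=np.array([.4892,.2064,.2424])
    Rw=Rct@M1.T;cw=t1+M1@ct;print("cam1",cw,"had .42049 .18952 .37446")
    sc=[((229,135),(-1,-1)),((294,131),(-1,1)),((239,261),(1,-1)),((301,258),(1,1))]
    T=np.tan(np.radians(20));ed=[(170,238.3,288.3),(215,240.5,290.9),(240,241.5,292.2)];be=[(170,223.7),(215,227.7),(240,230.7)]
    def W(a,X):
        cy,sy=np.cos(a[2]),np.sin(a[2]);X=np.atleast_2d(X);return np.c_[a[0]+cy*X[:,0]-sy*X[:,1],a[1]+sy*X[:,0]+cy*X[:,1],X[:,2]]
    def colat(a,A,B,v):   # column where line A-B meets row v
        t=np.linspace(0,1,60)[:,None];q=fish(Rw,cw,W(a,A+(B-A)*t));i=np.argsort(q[:,1]);return np.interp(v,q[i,1],q[i,0])
    def res(a):
        r=[]
        for u,(i,j) in sc: r+=list(fish(Rw,cw,W(a,[i*a[3],j*a[4],.011]))[0]-u)
        x0=a[5]
        for v,l,rr in ed:
            for y,k in((-.027,l),(.027,rr)):
                r.append(colat(a,np.array([x0,y,.022]),np.array([x0+.126,y,.022+.126*T]),v)-k)
        for v,l in be: r.append(colat(a,np.array([-.09,-.047,.008]),np.array([.09,-.047,.008]),v)-l)
        return r
    f=least_squares(res,[.508,.202,.3,.075,.036,-.064],x_scale=[.01,.01,.1,.01,.01,.01]);print(np.round(f.x,4),np.degrees(f.x[2]),np.round(f.fun,1))
E
python3 fit.py
```

```text
130 223 323 tool y mid mm -0.3697634647939884 width 38.46979837383474
160 224 323 tool y mid mm -0.1776814806910311 width 38.57831394216902
190 224 322 tool y mid mm -0.3779050053315178 width 38.91014982501576
220 226 320 tool y mid mm -0.38274893341542526 width 38.25549052306973
cam1 [0.4205822  0.18942493 0.3744764 ] had .42049 .18952 .37446
[ 0.5082  0.2019  0.2978  0.076   0.037  -0.0495] 17.064757198959654 [-0.6  0.1  0.9 -0.1  0.9  0.1 -0.8 -0.1  0.2  0.2 -0.1  0.4  0.2  0.5
 -0.7 -0.4 -0.8]
```

```bash
python3 - <<'E'
import fit
from fit import *
M1=Ro.from_euler("z",-166.31,degrees=True).as_matrix()@np.diag([1,-1,-1.]);t1=np.array([.4892,.2064,.2424]);Rw=Rct@M1.T;cw=t1+M1@ct
a=np.radians(17.07);b=np.radians(20)
for x0 in(-.060,-.064,-.068):
    def P(x,z): X=x0+x*np.cos(b)-z*np.sin(b);Z=.022+x*np.sin(b)+z*np.cos(b);return [.5082+np.cos(a)*X,.2019+np.sin(a)*X,Z]
    print(x0,[np.round(fish(Rw,cw,P(x,z))[0],1).tolist() for x,z in((-.0,.023),(.012,.023),(.012,.017),(.134,.010),(.134,0),(.141,.010))])
g=cv2.cvtColor(cv2.imread("pics/w1.png"),cv2.COLOR_BGR2GRAY).astype(int)
print(g[118:165,262].tolist());print(g[250:285,268].tolist());print(g[250:285,262].tolist())
E
```

```text
-0.06 [[260.8, 141.8], [261.4, 153.2], [261.7, 154.7], [268.5, 274.2], [268.8, 273.1], [268.9, 281.0]]
-0.064 [[260.6, 137.9], [261.1, 149.3], [261.5, 150.8], [268.2, 270.7], [268.6, 269.7], [268.6, 277.5]]
-0.068 [[260.3, 134.0], [260.9, 145.3], [261.2, 146.9], [268.0, 267.2], [268.3, 266.2], [268.4, 274.0]]
[138, 125, 125, 183, 196, 194, 193, 194, 193, 193, 189, 170, 193, 214, 223, 202, 177, 171, 174, 175, 175, 175, 176, 176, 179, 185, 196, 196, 196, 196, 160, 131, 175, 196, 197, 196, 196, 196, 196, 196, 194, 196, 195, 195, 197, 197, 197]
[199, 199, 200, 200, 201, 201, 202, 203, 203, 201, 201, 201, 202, 198, 182, 139, 101, 95, 93, 69, 106, 212, 210, 211, 214, 217, 210, 177, 146, 143, 144, 143, 142, 145, 148]
[197, 196, 198, 199, 201, 202, 202, 202, 202, 202, 203, 201, 202, 198, 183, 179, 112, 94, 94, 79, 80, 195, 210, 212, 213, 218, 217, 184, 142, 149, 150, 147, 146, 144, 143]
```

Pocket origin is about (0.4465, 0.183, 0.022) with yaw 17.1°. I'll carry the bar to just over the heel stop.

>>> carry_out(
  commands=[
    [0,0,0,-0.033],
    [0,0,0,-0.033],
    [0,0,0,-0.033],
    [0,0,0,-0.033],
    [-0.08,1,0,0],
    [-0.08,1,0,0],
    [-0.08,1,0,0],
    [-0.08,1,0,0],
    [-0.08,1,0,0],
    [-0.08,1,0,0],
    [-0.08,1,0,0],
    [-0.08,1,0,0],
  ],
)

```text
t: 12.6
tool_pos: [0.5879, 0.0173, 0.1627]
eef_rot: [0.463, -3.107, 0.0]
ft_force: [0.8, 0.4, -3.1]
gripper_width: 0.0394
grasp_force: 21.3
```

>>> carry_out(
  commands=[
    [-0.08,1,0,0],
    [-0.08,1,0,0],
    [-0.08,1,0,0],
    [-0.08,1,0,0],
    [-0.08,1,0,0],
    [-0.08,1,0,0],
    [-0.08,1,0,0],
    [-0.08,1,0,0],
    [0,0,0.8,0],
    [0,0,0.8,0],
    [0,0,0,0],
  ],
)

```text
t: 13.52
tool_pos: [0.5434, 0.2119, 0.1196]
eef_rot: [0.465, -3.103, 0.003]
ft_force: [-0.8, -0.6, -3.6]
gripper_width: 0.0396
grasp_force: 21.6
```

```bash
cat >> h.py <<'E'
PO=np.array([.4465,.1830]);YW=197.07;D=np.array([.956,.2935])
def sl():
    s,p,M=where();d=p[:2]-PO;print("s %.1f lat %.1f h %.1f dyaw %.2f"%(1e3*d@D,1e3*(d@[-.2935,.956]),1e3*p[2],(yaw(M)-YW+180)%360-180));return s,p,M
def goto(S,h): need(*(PO+D*S/1e3),h/1e3,YW)
def mask():
    s,tp,M=tool();p=imaging.camera("wrist");o=spotter.outline_of(p,"rest_bar")
    print([(x["confidence"],x["centre"]) for x in o[:3]]);m=o[0]["region"]
    for v in range(40,240,20):
        cs=np.flatnonzero(m[v])
        if len(cs): print(v,cs[0],cs[-1],len(cs),end="; ")
    r=np.flatnonzero(m.any(1));print("rows",r[0],r[-1]);return p,m
E
python3 - <<'E'
from h import *
sl();goto(101.7,95);p,m=mask()
E
```

```text
t 13.52 pos [0.5434 0.2119 0.1196] yaw -162.97 zt [-0.004 -0.002 -1.   ] F [-0.8 -0.6 -3.6] w 0.0396 g 21.6 q7 1.51
s 101.1 lat -0.8 h 119.6 dyaw -0.04
shares [-0.03  0.03  0.98] twist -0.0
[(0.88, [275.5, 204.3])]
80 225 321 97; 100 225 320 96; 120 225 321 97; 140 223 323 101; 160 224 323 100; 180 224 322 99; 200 225 321 97; 220 225 320 96; rows 70 351
```

>>> carry_out(
  commands=[
    [0,0.03,0.7,0],
    [0,0,0.4,0],
    [0,0,0.1,0],
    [0,0,0.1,0],
    [0,0,0.1,0],
    [0,0,0,0],
  ],
)

```text
t: 14.12
tool_pos: [0.545, 0.2126, 0.0884]
eef_rot: [0.463, -3.107, 0.0]
ft_force: [-2.3, -0.7, -0.1]
gripper_width: 0.0397
grasp_force: 22.7
```

```bash
python3 - <<'E'
from h import *
sl();p,m=mask()
E
```

```text
t 14.12 pos [0.545  0.2126 0.0884] yaw -163.06 zt [-0. -0. -1.] F [-2.3 -0.7 -0.1] w 0.0397 g 22.7 q7 1.52
s 102.9 lat -0.6 h 88.4 dyaw -0.13
[(0.72, [274.4, 215.3])]
80 230 317 88; 100 229 318 90; 120 229 317 89; 140 226 320 95; 160 227 319 93; 180 226 320 95; 200 226 319 94; 220 227 320 94; rows 78 357
```

>>> carry_out(
  commands=[
    [0.05,0.02,0.1,0],
    [0,0,0.1,0],
    [0,0,0,0],
    [0,0,0,0],
  ],
)

```text
t: 14.55
tool_pos: [0.5438, 0.2128, 0.0828]
eef_rot: [-0.463, 3.107, -0.0]
ft_force: [-0.4, -2.9, 0.8]
gripper_width: 0.0397
grasp_force: 23.6
```

```bash
cat >> h.py <<'E'
def tilt(p,m,u0=95.7,uh=13.6):
    # fit tilt (world deg, heel up) and along-bar slip from mask: row of toe end + widths
    from scipy.optimize import least_squares
    s,tp,M=tool();R=np.array(p["R"]);t=np.array(p["t"])
    def px(X):
        q=X@R.T+t;r=np.hypot(q[:,0],q[:,1]);return q[:,:2]/r[:,None]*(np.arctan2(r,q[:,2])*f_of(p))[:,None]+[p["cx"],p["cy"]]
    rows=np.flatnonzero(m.any(1));obs=[]
    def B(a,x,y,z):
        th,sx=a;dx=x-u0+sx;dz=z-uh;return tp+1e-3*(-(dx*np.cos(th)-dz*np.sin(th))*M[:,0]+y*M[:,1]-(dx*np.sin(th)+dz*np.cos(th))*M[:,2])
    vs=[v for v in range(rows[0]+8,230,6)]
    w={v:np.ptp(np.flatnonzero(m[v]))+1 for v in vs}
    def res(a):
        top=px(np.array([B(a,0,0,10)]))[0,1];r=[(top-rows[0])/1.]
        L=[px(np.array([B(a,x,y,10 if x<24 else 18) for x in range(0,110,4)])) for y in(-20,20)]
        for v in vs:
            ww=abs(np.interp(v,L[0][:,1],L[0][:,0])-np.interp(v,L[1][:,1],L[1][:,0]));r.append((ww-w[v])/1.)
        return r
    f=least_squares(res,[.2,0],x_scale=[.1,5],loss="soft_l1");print("tilt %.1f deg, slip %.1f mm, cost %.1f"%(np.degrees(f.x[0]),f.x[1],f.cost))
    toe=B(f.x,0,0,0);d=toe[:2]-PO;S=1e3*d@D;h=1e3*toe[2]-22;c,s_=np.cos(np.radians(20)),np.sin(np.radians(20));print("toe in pocket x %.1f z %.1f"%(S*c+h*s_,-S*s_+h*c));return f.x
E
python3 - <<'E'
from h import *
sl();p,m=mask();tilt(p,m)
E
```

```text
t 14.55 pos [0.5438 0.2128 0.0828] yaw -163.05 zt [ 0. -0. -1.] F [-0.4 -2.9  0.8] w 0.0397 g 23.6 q7 1.52
s 101.8 lat -0.1 h 82.8 dyaw -0.12
[(0.85, [276.8, 226.7])]
100 235 313 79; 120 233 313 81; 140 231 317 87; 160 230 317 88; 180 229 317 89; 200 229 317 89; 220 230 317 88; rows 93 357
tilt 20.0 deg, slip 3.5 mm, cost 5.3
toe in pocket x 24.2 z 8.7
```

>>> carry_out(
  commands=[
    [0,0,0.05,0],
    [0,0,0.05,0],
    [0,0,0,0],
    [0,0,0,0],
  ],
)

```text
t: 14.98
tool_pos: [0.5435, 0.2129, 0.0804]
eef_rot: [0.463, -3.107, 0.0]
ft_force: [-3.5, -3.6, 5.2]
gripper_width: 0.0397
grasp_force: 24.9
```

```bash
python3 - <<'E'
from h import *
sl();p,m=mask();tilt(p,m)
a,b=imaging.camera("scene"),imaging.camera("side")
for q in("bar_toe","bar_heel"):
  A=spotter.mark_of(a,q);B=spotter.mark_of(b,q);print(q,[(x["centre"],round(x["confidence"],2)) for x in A[:3]],[(x["centre"],round(x["confidence"],2)) for x in B[:3]])
E
```

```text
t 14.98 pos [0.5435 0.2129 0.0804] yaw -163.03 zt [-0. -0. -1.] F [-3.5 -3.6  5.2] w 0.0397 g 24.9 q7 1.52
s 101.5 lat 0.1 h 80.4 dyaw -0.10
[(0.87, [273.3, 231.0])]
100 237 296 60; 120 235 311 77; 140 232 314 83; 160 232 317 86; 180 230 316 87; 200 230 316 87; 220 229 317 89; rows 100 357
tilt 24.4 deg, slip 4.4 mm, cost 3.9
toe in pocket x 25.4 z -0.4
bar_toe [([326.7, 278.6], 0.69), ([189.6, 225.4], 0.62)] [([307.2, 166.0], 0.85), ([357.7, 258.9], 0.77)]
bar_heel [([197.8, 193.4], 0.91), ([383.2, 286.3], 0.65)] [([288.8, 147.0], 0.65), ([325.6, 251.9], 0.6)]
```

The tilt is 24° and the toe is on the floor clear of the lip. I'll lift it 1.5 mm and slide it down the slope under the lip.

>>> carry_out(
  commands=[
    [0,0,-0.06,0],
    [0.15,0,0.055,0],
    [0.15,0,0.055,0],
    [0.15,0,0.055,0],
    [0.15,0,0.055,0],
    [0,0,0,0],
  ],
)

```text
t: 15.88
tool_pos: [0.5282, 0.2084, 0.0758]
eef_rot: [0.464, -3.106, 0.0]
ft_force: [0.3, -0.4, -4.0]
gripper_width: 0.0392
grasp_force: 23.9
```

```bash
python3 - <<'E'
from h import *
sl();p,m=mask();tilt(p,m)
E
```

```text
t 15.88 pos [0.5282 0.2084 0.0758] yaw -163.02 zt [-0.001 -0.    -1.   ] F [ 0.3 -0.4 -4. ] w 0.0392 g 23.9 q7 1.52
s 85.6 lat 0.2 h 75.8 dyaw -0.09
[(0.83, [276.2, 233.3])]
120 235 312 78; 140 232 315 84; 160 231 316 86; 180 230 316 87; 200 230 316 87; 220 229 317 89; rows 102 357
tilt 23.6 deg, slip 4.5 mm, cost 2.9
toe in pocket x 9.8 z 2.1
```

>>> carry_out(
  commands=[
    [0.11,0,0.04,0],
    [0.11,0,0.04,0],
    [0,0,0,0],
  ],
)

```text
t: 16.23
tool_pos: [0.5235, 0.2068, 0.074]
eef_rot: [0.463, -3.107, 0.0]
ft_force: [-0.6, -0.1, -3.9]
gripper_width: 0.0393
grasp_force: 23.9
```

>>> carry_out(
  commands=[
    [0.08,0,0.03,0],
    [0.08,0,0.03,0],
    [0,0,0,0],
  ],
)

```text
t: 16.48
tool_pos: [0.5214, 0.2062, 0.0734]
eef_rot: [-0.463, 3.104, 0.001]
ft_force: [4.5, 1.2, 0.1]
gripper_width: 0.0395
grasp_force: 24.2
```

```bash
python3 - <<'E'
from h import *
sl();p,m=mask()
E
```

```text
t 16.48 pos [0.5214 0.2062 0.0734] yaw -163.04 zt [ 0.003  0.001 -1.   ] F [4.5 1.2 0.1] w 0.0395 g 24.2 q7 1.52
s 78.4 lat 0.2 h 73.4 dyaw -0.11
[(0.57, [276.4, 238.0])]
120 235 312 78; 140 232 315 84; 160 231 316 86; 180 230 316 87; 200 230 316 87; 220 229 317 89; rows 116 357
```

Contact with the end wall, so the toe is home under the lip. Now I'll turn the heel down along an arc about the toe.

>>> carry_out(
  commands=[
    [-0.02,0,0.05,0],
    [-0.02,0,0.05,0],
    [-0.02,0,0.05,0],
    [0,0,0,0],
  ],
)

```text
t: 16.92
tool_pos: [0.5229, 0.2068, 0.0695]
eef_rot: [-0.463, 3.105, 0.001]
ft_force: [6.1, 1.6, 3.2]
gripper_width: 0.0391
grasp_force: 24.5
```

```bash
python3 - <<'E'
from h import *
sl();p,m=mask();tilt(p,m)
E
```

```text
t 16.92 pos [0.5229 0.2068 0.0695] yaw -163.04 zt [ 0.002  0.001 -1.   ] F [6.1 1.6 3.2] w 0.0391 g 24.5 q7 1.52
s 80.1 lat 0.3 h 69.5 dyaw -0.11
[(0.67, [272.8, 236.5])]
120 234 312 79; 140 231 317 87; 160 230 316 87; 180 229 317 89; 200 229 317 89; 220 229 317 89; rows 111 357
tilt 21.5 deg, slip 7.8 mm, cost 14.0
toe in pocket x 4.0 z 1.3
```

>>> carry_out(
  commands=[
    [-0.02,0,0.04,0],
    [-0.02,0,0.04,0],
    [0,0,0,0],
  ],
)

```text
t: 17.27
tool_pos: [0.5237, 0.207, 0.0675]
eef_rot: [-0.463, 3.105, 0.001]
ft_force: [5.3, 1.7, 3.4]
gripper_width: 0.0398
grasp_force: 24.4
```

```bash
python3 - <<'E'
from h import *
sl();p,m=mask()
E
```

```text
t 17.27 pos [0.5237 0.207  0.0675] yaw -163.03 zt [ 0.002  0.001 -1.   ] F [5.3 1.7 3.4] w 0.0398 g 24.4 q7 1.52
s 80.9 lat 0.3 h 67.5 dyaw -0.10
[(0.66, [277.0, 234.9])]
120 233 313 81; 140 231 316 86; 160 229 317 89; 180 229 317 89; 200 229 317 89; 220 229 317 89; rows 110 357
```

>>> carry_out(
  commands=[
    [-0.015,0,0.04,0],
    [0,0,0.02,0],
    [0,0,0,0],
  ],
)

```text
t: 17.62
tool_pos: [0.5242, 0.2072, 0.066]
eef_rot: [-0.463, 3.105, 0.001]
ft_force: [5.5, 1.4, 3.8]
gripper_width: 0.0395
grasp_force: 24.4
```

>>> carry_out(
  commands=[
    [0,0,0,0],
    [0,0,0,0],
    [0,0,0,0],
    [0,0,0,0],
    [0,0,0,0],
    [0,0,0,0],
  ],
  hand=0.75,
)

```text
t: 18.12
tool_pos: [0.5229, 0.2066, 0.0655]
eef_rot: [0.463, -3.107, 0.0]
ft_force: [-0.6, 0.6, 0.4]
gripper_width: 0.064
grasp_force: 0.0
```

>>> carry_out(
  commands=[
    [0,0,-0.5,0],
    [0,0,-1,0],
    [0,0,-1,0],
    [0,0,-1,0],
    [0,0,0,0],
    [0,0,0,0],
  ],
)

```text
t: 18.62
tool_pos: [0.5238, 0.2071, 0.1552]
eef_rot: [-0.463, 3.104, 0.002]
ft_force: [-0.4, 0.1, 0.1]
gripper_width: 0.0637
grasp_force: 0.0
```

```bash
cat > chk.py <<'E'
from h import *
from fit import fish
sl()
w=imaging.camera("wrist");a,b=imaging.camera("scene"),imaging.camera("side")
# expected seated projections of bar_toe / bar_heel / origin for toe at pocket x=0..4
c,s=np.cos(np.radians(20)),np.sin(np.radians(20))
def P(x,y,z): S=x*c-z*s;return np.array([*(PO+D*S+np.array([-.2935,.956])*y),.022+x*s+z*c])
for q,x in(("bar_toe",.002),("rest_bar",.067),("bar_heel",.132)):
    X=P(x,0,0);R=np.array(w["R"]);print(q,"scene",proj(a,X)[0].round(1),[np.round(r["centre"],1).tolist() for r in spotter.mark_of(a,q)[:3]],"side",proj(b,X)[0].round(1),[np.round(r["centre"],1).tolist() for r in spotter.mark_of(b,q)[:3]],"wrist",fish(R,-R.T@np.array(w["t"]),X)[0].round(1),[np.round(r["centre"],1).tolist() for r in spotter.mark_of(w,q)[:3]])
W=cv2.resize(w["pixels"][60:380,100:460],(400,356));A=cv2.resize(a["pixels"][175:255,155:245],(400,356),interpolation=cv2.INTER_CUBIC);B=cv2.resize(b["pixels"][215:305,290:400],(400,244+0*1),interpolation=cv2.INTER_CUBIC)
B=cv2.resize(b["pixels"][220:300,300:390],(400,356),interpolation=cv2.INTER_CUBIC)
im=np.hstack([np.vstack([A,B])[:600] if 0 else cv2.resize(A,(400,300)),cv2.resize(B,(400,300))]);im=np.vstack([im,np.hstack([cv2.resize(W,(400,300)),np.zeros((300,400,3),np.uint8)])]);cv2.imwrite("pics/end.png",im[:,:,::-1])
E
python3 chk.py
```

```text
t 18.67 pos [0.5231 0.2068 0.1539] yaw -163.03 zt [ 0.001  0.001 -1.   ] F [ 0.   0.1 -0.6] w 0.0641 g 0.0 q7 1.48
s 80.2 lat 0.3 h 153.9 dyaw -0.10
bar_toe scene [186.5 229.7] [[330.6, 279.2], [184.9, 231.6]] side [365.8 254.2] [[370.0, 257.4], [304.7, 167.7]] wrist [272.8 112.3] [[273.6, 111.6]]
rest_bar scene [193.4 213.7] [[355.5, 284.1], [191.0, 215.3]] side [347.1 256.4] [[297.1, 158.9], [345.9, 258.7]] wrist [272.9 192.7] [[275.8, 191.8]]
bar_heel scene [199.9 198.7] [[199.4, 200.9], [382.9, 285.0]] side [327.2 258.8] [[325.2, 259.0], [283.6, 147.0]] wrist [273.1 278.6] []
```

Detections match the seated pose. I'll press the heel lightly with shut fingers to confirm, retreat, then inspect.

>>> carry_out(
  commands=[
    [-0.3,0,0,0],
    [0,0,0,0],
    [0,0,0,0],
    [0,0,0,0],
    [0,0,0.8,0],
    [0,0,0.8,0],
    [0,0,0.6,0],
    [0,0,0,0],
  ],
  hand=0,
)

```text
t: 19.93
tool_pos: [0.5287, 0.2082, 0.0955]
eef_rot: [0.463, -3.103, 0.002]
ft_force: [-0.6, -0.7, -0.4]
gripper_width: 0.0001
grasp_force: 0.0
```

>>> carry_out(
  commands=[
    [0,0,0.12,0],
    [0,0,0.06,0],
    [0,0,0,0],
  ],
)

```text
t: 20.18
tool_pos: [0.5306, 0.209, 0.0942]
eef_rot: [-0.463, 3.106, 0.0]
ft_force: [0.0, 0.1, -0.9]
gripper_width: 0.0004
grasp_force: 0.0
```

```bash
python3 -c "
from h import *
sl()"
```

```text
t 20.18 pos [0.5306 0.209  0.0942] yaw -163.04 zt [ 0.001  0.    -1.   ] F [ 0.   0.1 -0.9] w 0.0004 g 0.0 q7 1.51
s 88.0 lat 0.2 h 94.2 dyaw -0.11
```

>>> carry_out(
  commands=[
    [0,0,0.1,0],
    [0,0,0.08,0],
    [0,0,0,0],
  ],
)

```text
t: 20.43
tool_pos: [0.5302, 0.209, 0.0891]
eef_rot: [-0.464, 3.107, 0.0]
ft_force: [-0.3, 0.4, -0.6]
gripper_width: -0.0002
grasp_force: 0.0
```

>>> carry_out(
  commands=[
    [0,0,0.06,0],
    [0,0,0.06,0],
    [0,0,0,0],
  ],
)

```text
t: 20.68
tool_pos: [0.5305, 0.209, 0.0867]
eef_rot: [-0.463, 3.107, 0.001]
ft_force: [-4.5, -1.7, 13.8]
gripper_width: 0.0005
grasp_force: 7.2
```

>>> carry_out(
  commands=[
    [0,0,-0.5,0],
    [0,0,-1,0],
    [0,0,-1,0],
    [0,0,-1,0],
    [0,0,-1,0],
    [0.5,0,-0.5,0],
    [0,0,0,0],
    [0,0,0,0],
  ],
)

```text
t: 21.35
tool_pos: [0.5183, 0.2054, 0.212]
eef_rot: [-0.463, 3.106, 0.001]
ft_force: [0.1, 0.8, -0.4]
gripper_width: -0.0002
grasp_force: 0.0
```

```bash
python3 chk.py
```

```text
t 21.4 pos [0.5182 0.2053 0.2112] yaw -163.02 zt [ 0.  0. -1.] F [ 0.1  1.  -0.6] w -0.0004 g 0.0 q7 1.46
s 75.1 lat 0.3 h 211.2 dyaw -0.09
bar_toe scene [186.5 229.7] [[185.2, 231.9], [329.5, 281.2], [271.2, 241.1]] side [365.8 254.2] [[366.7, 255.4], [307.9, 167.5]] wrist [272.9 119.3] [[272.9, 118.4]]
rest_bar scene [193.4 213.7] [[354.4, 282.1], [190.8, 214.5]] side [347.1 256.4] [[297.0, 154.5], [348.3, 259.1]] wrist [273.  184.9] [[273.0, 183.7]]
bar_heel scene [199.9 198.7] [[199.6, 200.0], [383.6, 284.1]] side [327.2 258.8] [[285.9, 146.2], [328.2, 260.3]] wrist [273.1 254.8] [[272.3, 249.6]]
```

View pics/end.png

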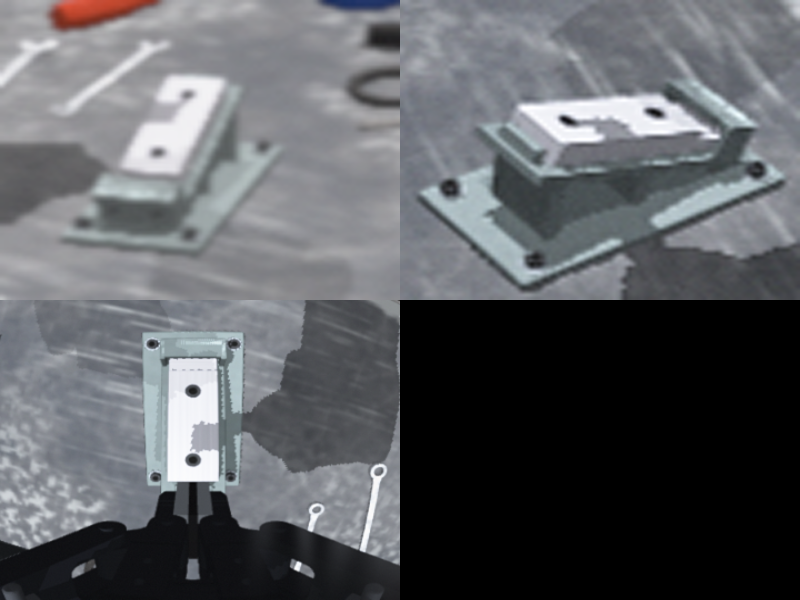

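The views show the bar flat and straight on the slope. In the side crop the toe goes under the lip at about (700,110), and the heel sits behind the stop at (520,150). The robot is clear.

```bash
python3 -c "
from bench import workorder
print(workorder.hand_in())"
```

```text
the job is handed in; nothing more can be done
None
```

The bar is seated: I slid the stepped-toe bar about 88 mm out of the row, hooked its toe under the bracket's lip, turned the heel down flat between lip and stop, released it and handed the job in at about 21 s.

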